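# Swing the ruling straightedge to its stop and wedge it tight

### The job

On the ruling board, push the free end of the pivoted aluminium straightedge round with your fingers until it is pressed against the rubber buffer of the stop, and press it there for a moment. Then push the wooden wedge in by its post until it jams tight and keeps the straightedge squeezed against the buffer by itself; firm but gentle all the way, never squashing the buffer to its limit. Leave the other things on the board where they are.

Things in the scene. Friction and masses are not known exactly. Their poses are not given: they have to be found in the camera images.
- board: Fixed plywood ruling board, 280 x 620 mm, 18 mm thick, flat on the table. Origin on its underside, z up; it spans x -180..+100, y -290..+330 mm from there. Its +x points roughly away from the robot; 'board x, y' elsewhere means this frame. An eraser, a sharpener and a tin on it are no part of the job.
- bar: Straightedge: loose aluminium bar 36 mm wide, 12 thick, 0.36 kg +-25 %, flat on the board, its 12 mm hole over the pin. Origin: hole centre, underside; +y runs along it to the rounded free end 332 mm away; edges 18 mm to either side. Starts swung 0.2 to 0.45 rad towards the robot (board -x); sliding takes 1 to 3 N. At the stop its y is along board y within 0.015 rad.
- bar_end (a point): Centre of the bar's rounded free end (18 mm radius), 314 mm from the hole, half-way up the bar (24 mm above the table).
- buffer (a joint): Squash (m, noise 1 mm) of the stop's black rubber buffer, 6 N per mm, limit 6 mm; pressed well at 0.5 to 3 mm. The stop, a dark steel block 50 mm wide, 28 high, stands on the board beyond the bar (+x) at board y = 50 mm. The buffer (30 mm wide, 18 high) faces the bar at board x = 18 +-3 mm: it differs from job to job and must be felt for. Released, the bar springs back by the squash only.
- wedge (a joint): How far (m) the wooden wedge is pushed in along board -y: starts at 0, limit 0.09. Its nose tapers 1 in 4 in plan and slips along the near (-x) side of the bar's rounded end, squeezing the bar to the buffer. It meets a bar resting on the buffer at 0.03 to 0.07; a bar over 3 mm short of the stop blocks it. It drags with 2 N; pushed with 8 to 15 N it jams well and holds by friction.
- wedge_post (a point): Centre of the upright wooden post on the wedge's tail, 28 (board x) x 24 (board y) mm, from 35 to 78 mm above the table (this point 63 mm above the table); push its board +y face towards board -y. There is free room beyond it.
- eraser: White eraser 22 x 55 x 14 mm on the board's far side, leave alone. Origin on its underside.
- sharpener: Steel pencil sharpener, 30 x 30 x 20 mm, on the board near the pin, leave alone. Origin on its underside.
- tin: Round flat tin, 56 mm wide, 20 mm high, on the board's near left corner, leave alone. Origin on its underside.
- pin (a point): Fixed steel pivot pin in the board, at board (0, -220) mm; 10 mm thick with a 24 mm head that keeps the bar on, head top 39 mm above the table. The point is on its axis at the board's top.
- wedge_guide (a point): Centre (on the board's top) of the fixed steel guide through which the wedge slides: 61 (board x) x 45 (board y) mm, 29 mm high above the board, at board (-23, 157) mm.
- wedge_tip (a point): Tip of the wedge's nose, half-way up (27 mm above the table); at the start at board y = 118 mm, just beyond the bar's end. The nose is 16 mm high and 14 mm wide at the tip.

How it is judged:
On the way:
1. the fingers press the straightedge against the buffer (squash over 0.4 mm) (value of joint buffer above 0.0004 m and contact force between the fingers and bar above 1.5 N and value of joint wedge below 0.01 m), for 0.2 s.
At the end, for the whole second after the job is handed in: The wedge is pushed in (over 20 mm) and by itself keeps the straightedge squeezed on the buffer (squash 0.5 to 4.2 mm), straightedge in line with the board within 0.03 rad and at rest (value of joint wedge above 0.02 m and value of joint buffer between 0.0005 and 0.0042 m and angle between the y axis of bar and the y axis of board, either way round below 0.03 rad and linear speed of bar below 0.01 m/s); the robot touches nothing.
It fails at once if the buffer is squashed close to its limit (over 4.5 mm, about 27 N) (value of joint buffer above 0.0045 m).
It fails at once if the eraser, sharpener or tin on the board is pushed more than 20 mm (distance of any of eraser, sharpener, tin from where it was at the start of the episode above 0.02 m).
It also fails if it takes over 64 s, if anything falls off the work surface, if the arm or the gripper's body presses on something with over 40 N, if the wrist force passes 120 N, or if a joint passes its speed limit or range.

### The arm

A 6-joint arm with a two-finger parallel gripper is mounted at the origin on the work surface. World frame = base frame: x ahead of the robot, y to its left, z up, the work surface at z = 0. Lengths are in m, angles in rad, forces in N, time in s.
With the tool pointing down it reaches from about 0.3 to 0.775 m from the base axis. Payload 14.6 kg.
Tool frame: the origin (TCP) lies at the very end of the fingers, on their centre line; the grasp point (between the pads) lies 19 mm behind it; z points along the fingers, y is the direction in which the jaws open and shut (so a half turn about z gives the same grasp; the last joint's range is limited). The gripper opens to 85 mm and grips with 20 to 120 N. Pads are 22 mm wide; open, the fingers measure 114 mm over their backs; the gripper's body (76 mm by 85 mm) begins 54 mm behind the grasp point. The pads swing forward as they close: fully open they stand 13 mm farther back than shut.
Start: joints at [1.172, 0.3, 1.521, -0, 1.321, -0.067], TCP at [0.179, 0.52, 0.231] pointing down, gripper open.
Joint ranges: [-3.03, 3.03], [-0.79, 2.21], [0.23, 2.52], [-1.04, 4.18], [0, 3.07], [-2.55, 2.55]. Speed limits (rad/s): [2.22, 2.22, 2.57, 3.14, 3.14, 3.14].

### API

Orientations are given as a rotation vector (axis times angle).
In Python, from plant import arm, read_camera, recognise, trace, tip_of gives the robot as it stands.
- The arm moves only by the tool move_arm, never from a script. Its argument "plan" is a list of rows, each a list of 5 numbers: the shift along the tool's x, y, z in cm, then the turn about the tool's z in degrees, then the closure, from -1 (fully open) to 1 (shut). In form: [[tx, ty, tz, turn, fingers], ...]. A call has 1 to 12 rows; each row shifts and turns the commanded pose from where the row before left it, along the tool's axes as they then stand; what a row does not reach is not made up. A row lasts 1/10 s, in which the tool goes at most 50 mm and 8.59 degrees, less where a joint would pass 70% of its speed; a pose out of reach is approached as far as the arm can. A call with a gripper value outside its range is refused whole. The fingers move at their own pace and stop on an object; the grip force is fixed at half the most. Time passes only in rows, so rows that do not move let the fingers close. It gives the time, the measured TCP pose, the force and the opening at its end, in the units of the state.
- arm.get_state(): the state, without advancing time (a new reading comes with each control period).
- read_camera(name): name is "scene" or "top"; returns a dict with "color" (420x560x3 uint8, red, green, blue), "fx", "fy", "cx", "cy" (pixels), "k1" (the pictures are not rectified: a ray, as slopes to the right and down, at radius r is drawn at 1 + k1 r^2 times it, then the intrinsics apply), "view" (4x4, takes a point from world to camera coordinates). Camera axes: x right, y up, looking along -z (the intrinsics and any distortion apply to the point x, -y, -z); pixel columns grow to the right and rows downward; lengths in m; the calibration is good to about 2 mm. A picture is of the moment at which its call begins. There is no depth.
- arm.finish_job(): hands the job in, once; it reports no verdict.
Trained networks look in a picture, given as the dict that the camera call returned (one of the last four; its "shot" number tells which), for a name from the list of things; names that differ only in an ending like _2 or _b are one class to them, and where a whole thing is asked for, a point or a joint stands for the part that bears it (a point fixed in the world has none). Each returns a list of dicts, best first, with "p" (0 to 1); they miss things now and then, are a little off and sometimes report something else, mostly with a low value. They report only what shows in the picture. A call takes as long as a camera call.
- recognise(picture, thing): "location" ([column, row] in pixels, amid what is visible of it).
- trace(picture, thing): "region" (420x560 bool, what is visible of it) and "location" ([column, row] in pixels, amid what is visible of it).
- tip_of(picture, thing): "location" ([column, row] in pixels: a listed point, or the origin of a listed thing).
The state is a dict: "t": time; "joint_positions": joint angles; "dq": joint speeds; "joint_efforts": joint torques, N m; "tool_pos": TCP position; "eef_rot": TCP orientation; "ft_force": force on the tool from outside, world axes, zero at the start; "ft_torque": the same for the moment, N m; "width": finger opening in m.
Only numpy, scipy, OpenCV 4.12 (cv2) and the standard library are available. Lean on these libraries where they do the work, as an engineer would, in place of code of your own. Each camera call takes 0.05 s, during which the arm holds its last target.

## Working session

There is one attempt and no reset: what is moved stays moved. The work goes in short steps, Python scripts to look and compute and a tool call to move; the robot and the scene stay as the last step left them, time stands still between calls to the robot, and variables do not carry over. Pictures are saved under pics/ and viewed, and the job is handed in when it is done.

Besides the shell and the picture viewer there is one more tool, called after "Request:" in YAML: its name, and indented under it one key for each argument. move_arm: Moves the arm, as the interface text tells. Its arguments: {"type":"object","properties":{"plan":{"type":"array"}},"required":["plan"]}

```bash
ls; mkdir -p pics
cat > h.py <<'E'
import numpy as np, cv2
from plant import arm, read_camera, recognise, trace, tip_of
from scipy.spatial.transform import Rotation as R
def pix2world(p,px,z):
    x=(px[0]-p["cx"])/p["fx"]; y=(px[1]-p["cy"])/p["fy"]
    rd=np.hypot(x,y); r=rd
    for _ in range(30): r=rd/(1+p["k1"]*r*r)
    s=r/rd if rd>0 else 1
    d=np.array([x*s,-y*s,-1.0]); V=np.array(p["view"]); Rm=V[:3,:3]; c=-Rm.T@V[:3,3]
    w=Rm.T@d
    return c+w*(z-c[2])/w[2]
def w2p(p,X):
    V=np.array(p["view"]); c=V[:3,:3]@np.array(X)+V[:3,3]
    x=c[0]/-c[2]; y=-c[1]/-c[2]; f=1+p["k1"]*(x*x+y*y)
    return np.array([p["cx"]+p["fx"]*x*f,p["cy"]+p["fy"]*y*f])
def save(p,n): cv2.imwrite("pics/"+n,cv2.cvtColor(p["color"],cv2.COLOR_RGB2BGR))
E
python3 - <<'E'
from h import *
np.set_printoptions(precision=4,suppress=True)
s=arm.get_state(); print(s["t"],s["tool_pos"],s["eef_rot"],s["ft_force"],s["width"])
print(R.from_rotvec(s["eef_rot"]).as_matrix())
for n in ("top","scene"):
    p=read_camera(n); save(p,n+"0.png")
    print(n,"cam",-np.array(p["view"])[:3,:3].T@np.array(p["view"])[:3,3])
    for t,z in (("pin",.018),("bar_end",.024),("wedge_post",.063),("wedge_tip",.027),("wedge_guide",.018),("bar",.018),("board",0),("eraser",.018),("sharpener",.018),("tin",.018)):
        for r in tip_of(p,t)[:2]: print(t,round(r["p"],2),np.array(r["location"]),pix2world(p,r["location"],z))
E
```

```text
pics
0.0 [0.1791 0.5198 0.2307] [-0.5188 -3.0982  0.0019] [-1.4538  0.4438  0.3289] 0.08584260260459411
[[-0.9454  0.3258 -0.0005]
 [ 0.3258  0.9454 -0.0011]
 [ 0.0001 -0.0012 -1.    ]]
top cam [ 0.4957 -0.0193  1.0468]
pin 0.79 [398.9 187.7] [ 0.6295 -0.3081  0.018 ]
bar_end 0.85 [296.1 268.1] [ 0.4447 -0.0562  0.024 ]
wedge_post 0.88 [189.4 256.5] [0.4777 0.1852 0.063 ]
wedge_tip 0.76 [267.7 237. ] [0.5187 0.0085 0.027 ]
wedge_guide 0.94 [252.  237.9] [0.5176 0.0458 0.018 ]
bar 0.74 [401.5 185.2] [ 0.6355 -0.3148  0.018 ]
bar 0.27 [346.7 182.1] [ 0.6454 -0.1823  0.018 ]
board 0.76 [311.1 211.4] [ 0.5786 -0.0965  0.    ]
board 0.69 [401.5 186.8] [ 0.634  -0.3197  0.    ]
eraser 0.7 [346.7 182.7] [ 0.644  -0.1823  0.018 ]
sharpener 0.61 [424.4 235.5] [ 0.5134 -0.3654  0.018 ]
tin 0.59 [223.8 297. ] [0.3805 0.1147 0.018 ]
scene cam [ 0.9624 -0.4017  0.567 ]
bar_end 0.84 [233.8 197.9] [ 0.4502 -0.0562  0.024 ]
wedge_post 0.88 [323.7 143.7] [0.4751 0.1803 0.063 ]
wedge_tip 0.78 [277.4 196.3] [0.5082 0.0114 0.027 ]
wedge_guide 0.57 [293.4 189.2] [0.5063 0.0589 0.018 ]
wedge_guide 0.39 [279.3 195. ] [0.5003 0.024  0.018 ]
bar 0.86 [173.5 332.4] [ 0.6275 -0.3072  0.018 ]
board 0.64 [255.5 250.7] [ 0.5726 -0.1013  0.    ]
eraser 0.83 [247.2 293.8] [ 0.6475 -0.1805  0.018 ]
sharpener 0.83 [104.3 302.5] [ 0.5077 -0.3616  0.018 ]
tin 0.91 [273.3 151.6] [0.3752 0.1182 0.018 ]
```

View pics/top0.png

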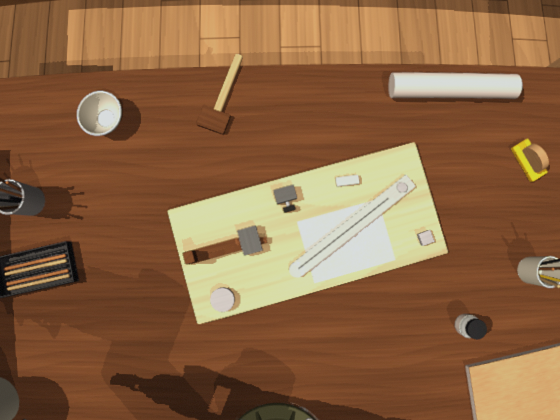

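View pics/scene0.png

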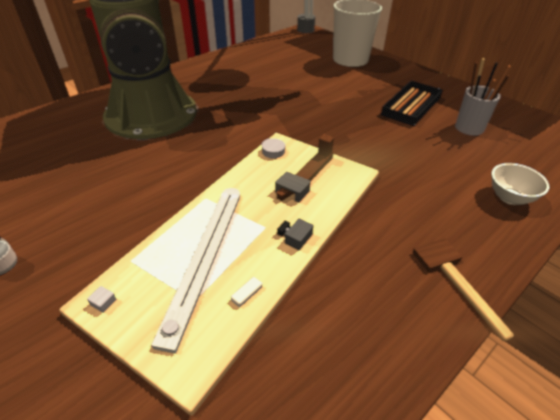

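The top view shows the pin at (402,187), bar end at (296,268), buffer at (289,209), guide at (250,240) and post at (190,256). The detections match it. Next I'll fit the board pose from its corners.

Run:
```python
from h import *
from scipy.optimize import least_squares
np.set_printoptions(precision=4,suppress=True)
obs=[]
C=np.array([[-.18,-.29],[.1,-.29],[.1,.33],[-.18,.33]])
for n in ("top","scene"):
    p=read_camera(n); img=p["color"].copy()
    m=np.zeros((420,560),np.uint8)
    hsv=cv2.cvtColor(img,cv2.COLOR_RGB2HSV); 
    r=trace(p,"board")[0]; m=r["region"].astype(np.uint8)
    cs,_=cv2.findContours(m,cv2.RETR_EXTERNAL,cv2.CHAIN_APPROX_NONE); 
    h=cv2.convexHull(np.vstack(cs))
    q=cv2.approxPolyDP(h,10,True)[:,0]
    cv2.polylines(img,[q.reshape(-1,1,2)],True,(255,0,0),1); q2=dict(p); q2["color"]=img; save(q2,n+"b.png")
    W=np.array([pix2world(p,x,.018)[:2] for x in q]); print(n,q.tolist(),W)
    for t,z in (("pin",.018),("bar_end",.024),("wedge_post",.063),("wedge_tip",.027),("wedge_guide",.018)):
        for r in tip_of(p,t)[:1]:
            w=pix2world(p,r["location"],z)[:2];print(t,round(r["p"],2),w)
            if t=="pin" and r["p"]>.5: obs.append(((0,-.22),w,2))
            if t=="wedge_guide"and r["p"]>.5: obs.append(((-.023,.157),w,.5))
    th=.246; 
    for c in C:
        pr=np.array([.575,-.095])+np.array([[np.cos(th),-np.sin(th)],[np.sin(th),np.cos(th)]])@c
        d=np.linalg.norm(W-pr,axis=1); 
        if d.min()<.02: obs.append((c,W[d.argmin()],1))
f=lambda v:np.concatenate([k*(v[:2]+np.array([[np.cos(v[2]),-np.sin(v[2])],[np.sin(v[2]),np.cos(v[2])]])@np.array(c)-w) for c,w,k in obs])
s=least_squares(f,[.575,-.095,.246],loss="soft_l1",f_scale=.003); print(s.x); print(f(s.x).reshape(-1,2)*1e3)
```

```text
top [[415, 144], [445, 254], [196, 321], [169, 210]] [[ 0.7359 -0.3533]
 [ 0.4677 -0.4144]
 [ 0.3254  0.1813]
 [ 0.5881  0.2425]]
bar_end 0.8 [ 0.4399 -0.0628]
wedge_post 0.87 [0.4737 0.1852]
wedge_tip 0.58 [0.5222 0.0063]
wedge_guide 0.89 [0.5198 0.0469]
scene [[332, 137], [377, 178], [192, 415], [61, 314], [274, 134]] [[ 0.425   0.2693]
 [ 0.6009  0.2227]
 [ 0.7462 -0.3521]
 [ 0.4828 -0.4211]
 [ 0.3195  0.17  ]]
pin 0.68 [ 0.6283 -0.308 ]
bar_end 0.79 [ 0.4516 -0.0588]
wedge_post 0.96 [0.4755 0.1801]
wedge_tip 0.89 [0.5135 0.0122]
wedge_guide 0.62 [0.506  0.0498]
[ 0.5746 -0.0958  0.2478]
[[ -2.9681   1.9493]
 [  3.5289  -6.685 ]
 [  6.7801   0.9695]
 [  2.5777   6.153 ]
 [ -6.1655  -1.2585]
 [  0.5153  -2.0432]
 [  3.8981   0.4897]
 [-11.5077   0.0239]
 [ -3.5064  -0.3013]
 [ -0.2545   9.9755]]
```

Request:
move_arm:
  plan:
    - [0,0,0,-8.3,1]
    - [0,0,0,-8.3,1]
    - [0,0,0,-8.3,1]
    - [0,0,0,-8.3,1]
    - [-0.5,-4.5,0,0,1]
    - [-0.5,-4.5,0,0,1]
    - [-0.5,-4.5,0,0,1]
    - [-0.5,-4.5,0,0,1]
    - [-0.5,-4.5,0,0,1]
    - [-0.5,-4.5,0,0,1]
    - [-0.5,-4.5,0,0,1]
    - [-0.5,-4.5,0,0,1]

```text
t: 3.0
tool_pos: [0.3063, 0.1791, 0.2315]
eef_rot: [-0.389, 3.117, 0.0]
ft_force: [1.0, -0.0, -0.2]
width: 0.0001
```

```bash
cat >> h.py <<'E'
O=np.array([.5746,-.0958]); TH=.2478
RB=np.array([[np.cos(TH),-np.sin(TH)],[np.sin(TH),np.cos(TH)]])
def w2b(w): return RB.T@(np.array(w)[:2]-O)
def b2w(b): return O+RB@np.array(b)
def goal(b,z):
    s=arm.get_state(); Rm=R.from_rotvec(s["eef_rot"]).as_matrix(); a=np.degrees(np.arctan2(Rm[1,0],Rm[0,0]))
    print("t",s["t"],"tcp board mm",w2b(s["tool_pos"])*1e3,"z",s["tool_pos"][2],"toolx ang",a%360,"F board",RB.T@np.array(s["ft_force"])[:2],s["ft_force"][2],"w",s["width"])
    d=np.append(b2w(b),z)-s["tool_pos"]; print("shift cm (tool)",Rm.T@d*100)
E
python3 -c "
from h import *
goal((-.155,.045),.06)"
```

```text
t 3.0 tcp board mm [-192.6352658   332.31991321] z 0.2315336924407911 toolx ang 194.21570688280343 F board [ 0.97664517 -0.29289443] -0.1586085698238155 w 9.623597389891213e-05
shift cm (tool) [ -3.73935635 -28.73522362  17.15324085]
```

Request:
move_arm:
  plan:
    - [-0.5,-4.1,0,0,1]
    - [-0.5,-4.1,0,0,1]
    - [-0.5,-4.1,1.5,0,1]
    - [-0.5,-4.1,3,0,1]
    - [-0.5,-4.1,4,0,1]
    - [-0.5,-4.1,4,0,1]
    - [-0.7,-4.1,4,0,1]
    - [0,0,0.5,0,1]
    - [0,0,0,0,1]

```text
t: 3.9
tool_pos: [0.4054, -0.0726, 0.0768]
eef_rot: [0.385, -3.115, -0.002]
ft_force: [-0.4, -0.1, -0.2]
width: -0.0002
```

Run:
```python
from h import *
goal((-.155,.045),.022)
p=read_camera("top"); save(p,"top1.png")
p=read_camera("scene"); save(p,"scene1.png")
```

```text
t 3.9 tcp board mm [-158.36415414   63.95317942] z 0.0767986764823573 toolx ang 194.1033589634637 F board [-0.40181013 -0.04181591] -0.15382033355006608 w -0.0001831930424214081
shift cm (tool) [-0.35207545 -1.9020638   5.47654554]
```

View pics/scene1.png

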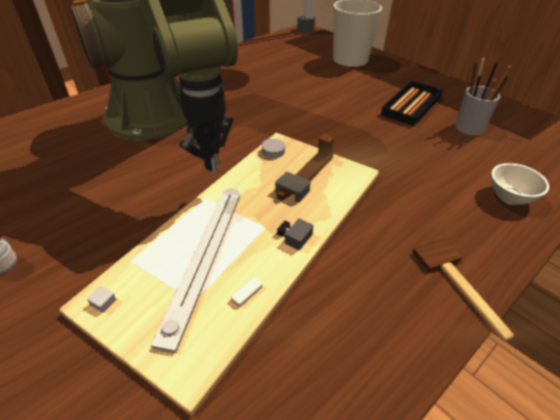

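View pics/top1.png

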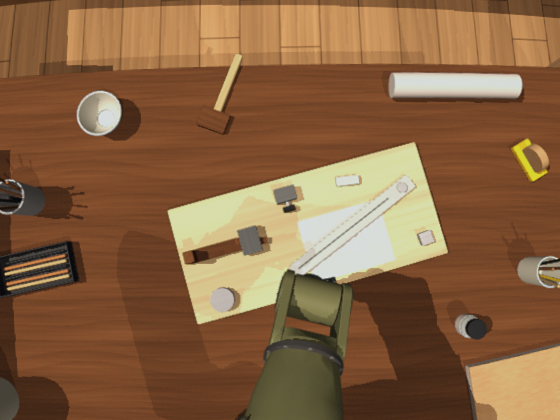

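The fingertips are at (213,168) in the scene view, on the robot side of the bar end at (230,196). I'll go down beside the bar.

Request:
move_arm:
  plan:
    - [-0.3,-1.9,0,0,1]
    - [0,0,2,0,1]
    - [0,0,2,0,1]
    - [0,0,1,0,1]
    - [0,0,0.4,0,1]
    - [0,0,0,0,1]

```text
t: 4.6
tool_pos: [0.4138, -0.0899, 0.0243]
eef_rot: [-0.389, 3.117, -0.0]
ft_force: [0.7, -0.0, 0.9]
width: 0.0001
```

Run:
```python
from h import *
goal((-.06,.045),.022)
```

```text
t 4.6 tcp board mm [-154.3905946    45.19486461] z 0.024254280877344447 toolx ang 194.23180901873874 F board [ 0.657506   -0.19680912] 0.8729893252764206 w 0.00011706118999881555
shift cm (tool) [-9.43890752 -0.02498556  0.23117422]
```

Request:
move_arm:
  plan:
    - [-0.8,0,0.1,0,1]
    - [-0.8,0,0,0,1]
    - [-0.8,0,0,0,1]
    - [-0.8,0,0,0,1]
    - [-0.8,0,0,0,1]
    - [-0.8,0,0,0,1]
    - [-0.8,0,0,0,1]
    - [-0.8,0,0,0,1]
    - [-0.8,0,0,0,1]
    - [-0.8,0,0,0,1]
    - [-0.8,0,0,0,1]
    - [0,0,0,0,1]

```text
t: 5.8
tool_pos: [0.4999, -0.0684, 0.0228]
eef_rot: [-0.388, 3.116, -0.001]
ft_force: [0.1, 0.1, -0.4]
width: 0.0002
```

Run:
```python
from h import *
goal((-.029,.045),.023)
p=read_camera("scene"); save(p,"scene2.png")
r=tip_of(p,"bar_end")
for q in r[:1]: print(q["p"],q["location"],w2b(pix2world(p,q["location"],.024)))
```

```text
t 5.8 tcp board mm [-65.66846074  44.8402428 ] z 0.022780099913209444 toolx ang 194.20931439817153 F board [0.0845357  0.03303074] -0.4086177598720856 w 0.00024120504520838804
shift cm (tool) [-3.6668695   0.01523652 -0.01829783]
0.71 [270.9, 209.0] [-0.02936737  0.0840897 ]
```

View pics/scene2.png

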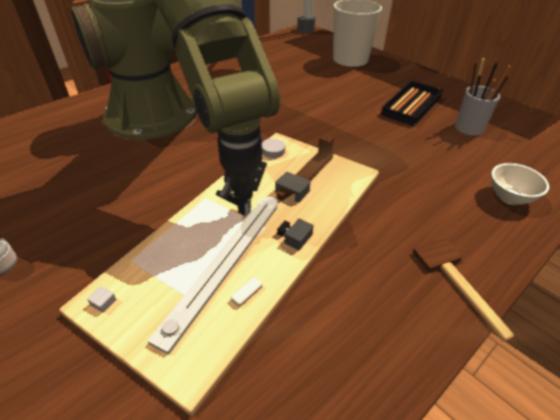

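The bar moves with the fingers, and its end at (271,208) is nearing the buffer at (285,230). I'll close in slowly from here.

Request:
move_arm:
  plan:
    - [-0.4,0,0,0,1]
    - [-0.4,0,0,0,1]
    - [-0.4,0,0,0,1]
    - [0,0,0,0,1]

```text
t: 6.3
tool_pos: [0.511, -0.0656, 0.0227]
eef_rot: [-0.388, 3.117, -0.0]
ft_force: [0.1, 0.6, -0.8]
width: -0.0001
```

Run:
```python
from h import *
goal((-.029,.045),.023)
p=read_camera("scene"); cv2.imwrite("pics/s3.png",cv2.resize(cv2.cvtColor(p["color"][150:290,180:360],cv2.COLOR_RGB2BGR),None,fx=4,fy=4,interpolation=cv2.INTER_CUBIC))
```

```text
t 6.3 tcp board mm [-54.22532777  44.91289317] z 0.0227134351729745 toolx ang 194.19844013068104 F board [0.27243582 0.56197427] -0.7543858717141847 w -5.914330536570253e-05
shift cm (tool) [-2.52254688  0.00868051 -0.02739678]
```

View pics/s3.png

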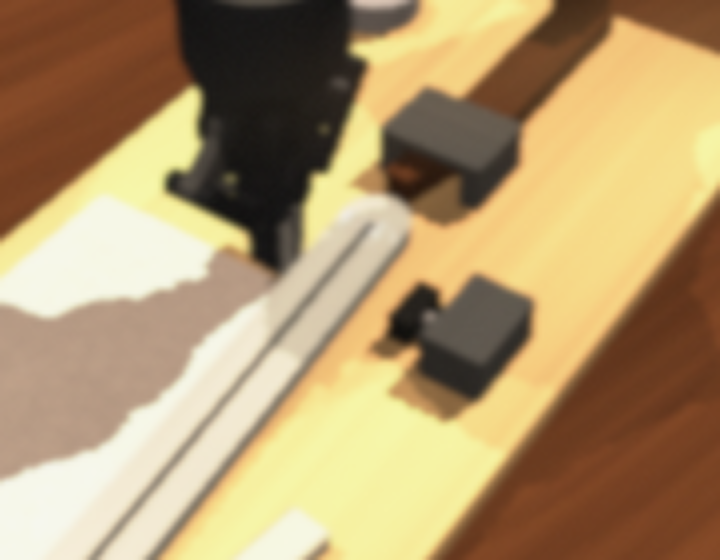

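There is still a visible gap between bar and buffer, roughly 15–20 mm. I'll keep going in small steps.

Request:
move_arm:
  plan:
    - [-0.3,0,0,0,1]
    - [-0.3,0,0,0,1]
    - [-0.3,0,0,0,1]
    - [-0.3,0,0,0,1]
    - [0,0,0,0,1]
    - [0,0,0,0,1]

```text
t: 6.95
tool_pos: [0.5224, -0.0627, 0.0227]
eef_rot: [-0.388, 3.117, -0.0]
ft_force: [-1.0, -0.6, -0.3]
width: -0.0002
```

Run:
```python
from h import *
goal((-.029,.045),.023)
p=read_camera("scene"); cv2.imwrite("pics/s4.png",cv2.resize(cv2.cvtColor(p["color"][150:290,180:360],cv2.COLOR_RGB2BGR),None,fx=4,fy=4,interpolation=cv2.INTER_CUBIC))
```

```text
t 6.95 tcp board mm [-42.52956904  44.8729434 ] z 0.022737310265748267 toolx ang 194.19312492226425 F board [-1.07713259 -0.3477984 ] -0.28008964971007183 w -0.00015175319432969163
shift cm (tool) [-1.35296952  0.01281131 -0.02555825]
```

View pics/s4.png

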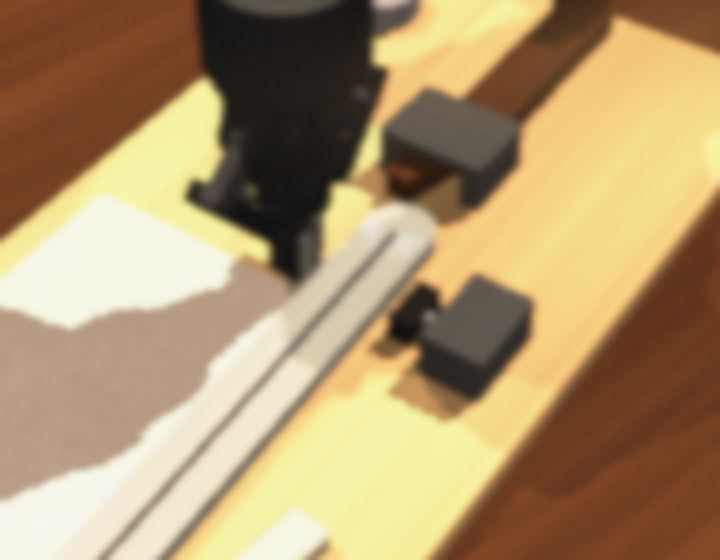

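Request:
move_arm:
  plan:
    - [-0.2,0,0,0,1]
    - [-0.2,0,0,0,1]
    - [-0.1,0,0,0,1]
    - [0,0,0,0,1]
    - [0,0,0,0,1]

```text
t: 7.5
tool_pos: [0.5271, -0.0615, 0.0227]
eef_rot: [-0.388, 3.117, -0.0]
ft_force: [-1.2, 0.5, -0.4]
width: -0.0002
```

Run:
```python
from h import *
goal((-.029,.045),.023)
```

```text
t 7.5 tcp board mm [-37.64486663  44.90429404] z 0.022704357965262188 toolx ang 194.19007719099451 F board [-1.05849331  0.73676812] -0.3829461354162526 w -0.00024862978848350727
shift cm (tool) [-0.86449447  0.0096841  -0.02929777]
```

Request:
move_arm:
  plan:
    - [-0.1,0,0,0,1]
    - [0,0,0,0,1]

```text
t: 7.7
tool_pos: [0.5279, -0.0612, 0.0227]
eef_rot: [0.388, -3.117, -0.0]
ft_force: [-0.3, 0.8, -0.2]
width: 0.0002
```

Request:
move_arm:
  plan:
    - [-0.1,0,0,0,1]
    - [0,0,0,0,1]

```text
t: 7.9
tool_pos: [0.5289, -0.061, 0.0227]
eef_rot: [0.388, -3.117, -0.0]
ft_force: [-0.8, 1.4, 0.1]
width: 0.0001
```

Request:
move_arm:
  plan:
    - [-0.1,0,0,0,1]
    - [0,0,0,0,1]

```text
t: 8.1
tool_pos: [0.53, -0.0607, 0.0227]
eef_rot: [-0.388, 3.117, -0.0]
ft_force: [-0.8, -0.1, 0.8]
width: 0.0001
```

Request:
move_arm:
  plan:
    - [-0.1,0,0,0,1]
    - [0,0,0,0,1]

```text
t: 8.3
tool_pos: [0.531, -0.0605, 0.0227]
eef_rot: [-0.388, 3.117, -0.0]
ft_force: [-1.6, -0.0, 0.1]
width: 0.0001
```

Request:
move_arm:
  plan:
    - [-0.1,0,0,0,1]
    - [0,0,0,0,1]

```text
t: 8.5
tool_pos: [0.532, -0.0602, 0.0227]
eef_rot: [-0.388, 3.117, -0.0]
ft_force: [-0.8, 1.0, 0.2]
width: -0.0002
```

Run:
```python
from h import *
goal((-.029,.045),.023)
p=read_camera("scene"); cv2.imwrite("pics/s5.png",cv2.resize(cv2.cvtColor(p["color"][150:290,180:360],cv2.COLOR_RGB2BGR),None,fx=4,fy=4,interpolation=cv2.INTER_CUBIC))
```

```text
t 8.5 tcp board mm [-32.62721512  44.92635696] z 0.022696667253088984 toolx ang 194.18722907910958 F board [-0.54319243  1.21366468] 0.176723500996614 w -0.0002412490637216431
shift cm (tool) [-0.36272577  0.00742987 -0.03026633]
```

View pics/s5.png

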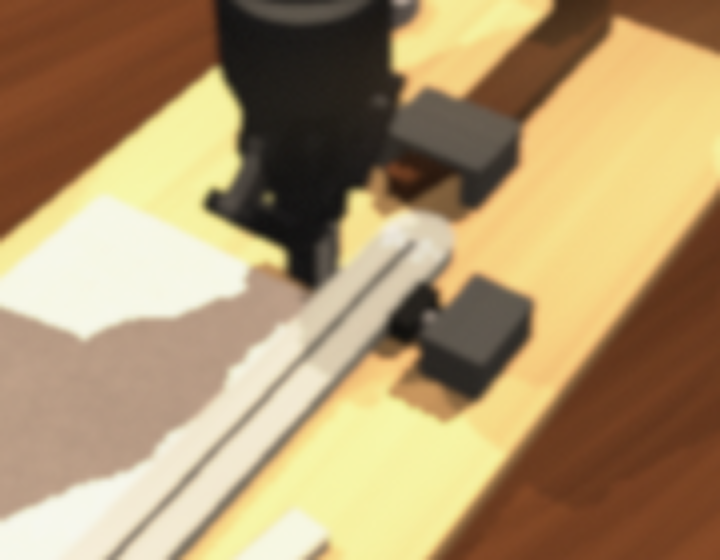

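The bar edge now almost meets the buffer, around (395,310) in the crop. I'll go 1 mm at a time and watch the force.

Request:
move_arm:
  plan:
    - [-0.1,0,0,0,1]
    - [0,0,0,0,1]

```text
t: 8.75
tool_pos: [0.5328, -0.06, 0.0227]
eef_rot: [0.388, -3.117, -0.0]
ft_force: [-2.2, 0.1, 0.6]
width: -0.0003
```

Request:
move_arm:
  plan:
    - [-0.1,0,0,0,1]
    - [0,0,0,0,1]

```text
t: 8.95
tool_pos: [0.5334, -0.0598, 0.0226]
eef_rot: [0.388, -3.116, -0.0]
ft_force: [-6.2, 0.4, 3.6]
width: -0.0003
```

Request:
move_arm:
  plan:
    - [-0.05,0,0,0,1]
    - [0,0,0,0,1]

```text
t: 9.15
tool_pos: [0.5335, -0.0597, 0.0226]
eef_rot: [0.388, -3.116, -0.0]
ft_force: [-7.6, -0.9, 4.4]
width: 0.0001
```

Request:
move_arm:
  plan:
    - [-0.05,0,0,0,1]
    - [0,0,0,0,1]

```text
t: 9.35
tool_pos: [0.5338, -0.0597, 0.0226]
eef_rot: [0.388, -3.115, -0.0]
ft_force: [-11.3, -0.7, 6.4]
width: 0.0002
```

That is about 11 N, or roughly 1.5 mm of squash. I'll hold there, then back off.

Request:
move_arm:
  plan:
    - [0,0,0,0,1]
    - [0,0,0,0,1]
    - [0,0,0,0,1]
    - [0,0,0,0,1]
    - [0,0,0,0,1]
    - [0,0,0,0,1]

```text
t: 9.95
tool_pos: [0.5337, -0.0597, 0.0226]
eef_rot: [0.388, -3.115, -0.001]
ft_force: [-10.3, -1.4, 6.1]
width: -0.0002
```

Request:
move_arm:
  plan:
    - [0.1,0,0,0,1]
    - [0.1,0,0,0,1]
    - [0.2,0,0,0,1]
    - [0.5,0,0,0,1]
    - [1,0,0,0,1]
    - [1,0,0,0,1]
    - [0,0,-3,0,1]
    - [0,0,-4,0,1]
    - [0,0,-4,0,1]
    - [0,0,-3,0,1]
    - [0,0,0,0,1]

```text
t: 11.05
tool_pos: [0.5076, -0.0671, 0.1667]
eef_rot: [-0.387, 3.111, -0.004]
ft_force: [-1.3, 0.4, -0.6]
width: -0.0001
```

Run:
```python
from h import *
goal((-.024,.33),.16)
p=read_camera("scene"); cv2.imwrite("pics/s6.png",cv2.resize(cv2.cvtColor(p["color"][110:290,180:380],cv2.COLOR_RGB2BGR),None,fx=3,fy=3,interpolation=cv2.INTER_CUBIC))
for n in ("bar_end","wedge_post","wedge_tip"):
  for q in tip_of(p,n)[:1]: print(n,q["p"],q["location"],w2b(pix2world(p,q["location"],dict(bar_end=.024,wedge_post=.063,wedge_tip=.027)[n])))
p=read_camera("top"); save(p,"top6.png")
for n in ("bar_end","wedge_post","wedge_tip"):
  for q in tip_of(p,n)[:1]: print(n,q["p"],q["location"],w2b(pix2world(p,q["location"],dict(bar_end=.024,wedge_post=.063,wedge_tip=.027)[n])))
```

```text
t 11.05 tcp board mm [-57.94846345  44.2312421 ] z 0.1667237024039489 toolx ang 194.1806763053702 F board [-1.20989128  0.69184469] -0.6001897708720985 w -0.00012017363365239179
shift cm (tool) [-3.38198069 28.57988144  0.60619874]
bar_end 0.89 [285.0, 214.2] [0.00194131 0.08731394]
wedge_post 0.97 [325.5, 144.0] [-0.02486133  0.29326116]
wedge_tip 0.84 [278.3, 197.7] [-0.0341156   0.11766284]
bar_end 0.92 [274.2, 226.0] [-0.00770542  0.0933318 ]
wedge_post 0.94 [188.2, 259.6] [-0.03104707  0.3005717 ]
wedge_tip 0.83 [268.0, 237.0] [-0.02877439  0.11413067]
```

View pics/s6.png

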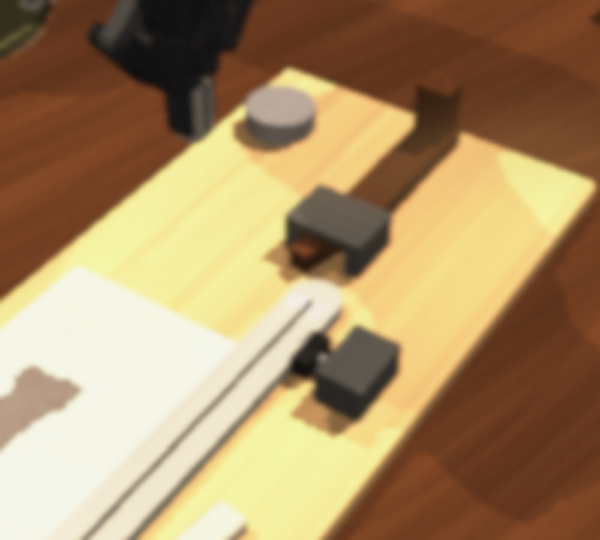

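The bar rests at the buffer and the post is at about board (-28, 297). Now I'll move beyond the post.

Request:
move_arm:
  plan:
    - [-0.5,4.3,0,0,1]
    - [-0.5,4.3,0,0,1]
    - [-0.5,4.3,0,0,1]
    - [-0.5,4.3,0,0,1]
    - [-0.5,4.3,0,0,1]
    - [-0.5,4.3,0,0,1]
    - [0,4.3,0,0,1]
    - [0,0,0,0,1]
    - [0,0,0,0,1]

```text
t: 12.35
tool_pos: [0.4615, 0.233, 0.1621]
eef_rot: [0.391, -3.116, 0.001]
ft_force: [-0.2, 0.7, 0.4]
width: -0.0
```

Run:
```python
from h import *
goal((-.028,.347),.05)
```

```text
t 12.35 tcp board mm [-28.99952202 346.5147661 ] z 0.1621253396824527 toolx ang 194.29513651924165 F board [0.02713717 0.74102926] 0.36522519008163495 w -4.134443310938306e-05
shift cm (tool) [-0.11027282  0.05124257 11.21242512]
```

Request:
move_arm:
  plan:
    - [-0.1,0,3,0,1]
    - [0,0,3,0,1]
    - [0,0,3,0,1]
    - [0,0,2.2,0,1]
    - [0,0,0,0,1]
    - [0,0,0,0,1]

```text
t: 12.95
tool_pos: [0.4633, 0.232, 0.0511]
eef_rot: [0.386, -3.118, 0.0]
ft_force: [0.3, -0.5, 0.7]
width: 0.0003
```

Run:
```python
from h import *
goal((-.028,.315),.05)
p=read_camera("scene"); cv2.imwrite("pics/s7.png",cv2.resize(cv2.cvtColor(p["color"][70:270,220:420],cv2.COLOR_RGB2BGR),None,fx=3,fy=3,interpolation=cv2.INTER_CUBIC))
```

```text
t 12.95 tcp board mm [-27.47532687 345.10180981] z 0.05113608910583643 toolx ang 194.12110469810932 F board [ 0.13167065 -0.57947346] 0.7047419848011415 w 0.00027504515928963706
shift cm (tool) [ 0.04840593 -3.01023575  0.11396015]
```

View pics/s7.png

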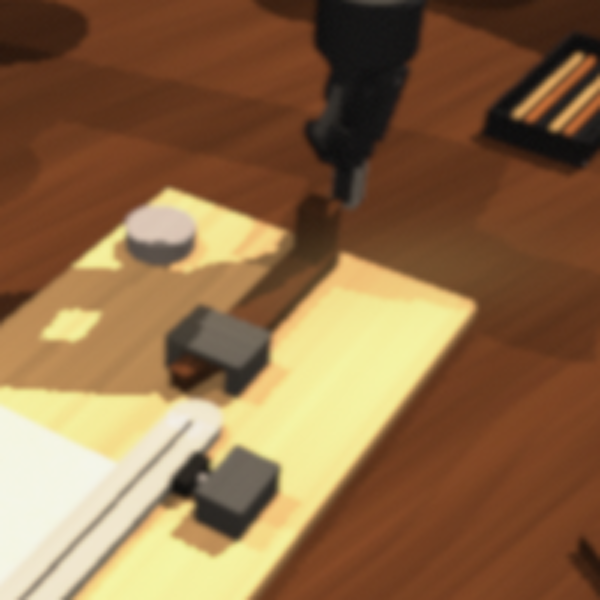

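The fingers are behind the post and in line with it. I'll push in.

Request:
move_arm:
  plan:
    - [0,-0.4,0,0,1]
    - [0,-0.4,0,0,1]
    - [0,-0.4,0,0,1]
    - [0,-0.4,0,0,1]
    - [0,-0.4,0,0,1]
    - [0,-0.4,0,0,1]
    - [0,-0.4,0,0,1]
    - [0,-0.4,0,0,1]
    - [0,-0.4,0,0,1]
    - [0,0,0,0,1]

```text
t: 14.0
tool_pos: [0.4718, 0.1974, 0.0507]
eef_rot: [0.387, -3.118, 0.0]
ft_force: [-0.4, -0.1, 0.0]
width: -0.0001
```

Run:
```python
from h import *
goal((-.028,.315),.05)
p=read_camera("scene"); cv2.imwrite("pics/s8.png",cv2.resize(cv2.cvtColor(p["color"][70:270,220:420],cv2.COLOR_RGB2BGR),None,fx=3,fy=3,interpolation=cv2.INTER_CUBIC))
```

```text
t 14.0 tcp board mm [-27.71219431 309.47568102] z 0.05067781679986886 toolx ang 194.1673402558687 F board [-0.44082771  0.05949066] 0.03441147544249917 w -9.684750751022455e-05
shift cm (tool) [0.02907339 0.55242627 0.06770253]
```

View pics/s8.png

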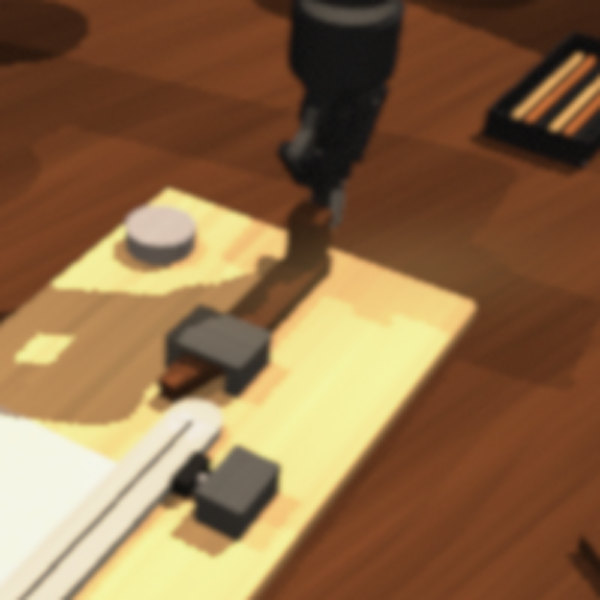

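The wedge moves with the fingers; its nose is at (170,385) in the crop.

Request:
move_arm:
  plan:
    - [0,-0.3,0,0,1]
    - [0,-0.3,0,0,1]
    - [0,-0.3,0,0,1]
    - [0,-0.3,0,0,1]
    - [0,-0.3,0,0,1]
    - [0,0,0,0,1]

```text
t: 14.65
tool_pos: [0.4755, 0.1829, 0.0506]
eef_rot: [0.387, -3.118, 0.0]
ft_force: [-0.5, -0.1, -0.0]
width: -0.0002
```

Request:
move_arm:
  plan:
    - [0,-0.2,0,0,1]
    - [0,-0.2,0,0,1]
    - [0,0,0,0,1]

```text
t: 14.95
tool_pos: [0.4764, 0.1792, 0.0507]
eef_rot: [-0.388, 3.118, -0.0]
ft_force: [-0.3, 0.5, -0.8]
width: -0.0001
```

Request:
move_arm:
  plan:
    - [0,-0.2,0,0,1]
    - [0,-0.2,0,0,1]
    - [0,0,0,0,1]

```text
t: 15.25
tool_pos: [0.4774, 0.1753, 0.0507]
eef_rot: [0.388, -3.118, 0.0]
ft_force: [0.5, -0.5, 1.0]
width: -0.0002
```

Request:
move_arm:
  plan:
    - [0,-0.2,0,0,1]
    - [0,-0.2,0,0,1]
    - [0,0,0,0,1]

```text
t: 15.55
tool_pos: [0.4784, 0.1714, 0.0507]
eef_rot: [-0.388, 3.118, -0.0]
ft_force: [-0.7, 0.0, 0.1]
width: 0.0001
```

Run:
```python
from h import *
goal((-.028,.315),.05)
p=read_camera("scene"); cv2.imwrite("pics/s9.png",cv2.resize(cv2.cvtColor(p["color"][70:270,220:420],cv2.COLOR_RGB2BGR),None,fx=3,fy=3,interpolation=cv2.INTER_CUBIC))
```

```text
t 15.55 tcp board mm [-27.69836093 282.66305711] z 0.050686004155953354 toolx ang 194.17846820367583 F board [-0.71106879  0.19859682] 0.13274362582393182 w 7.86265950729802e-05
shift cm (tool) [0.03126366 3.23369246 0.06819279]
```

View pics/s9.png

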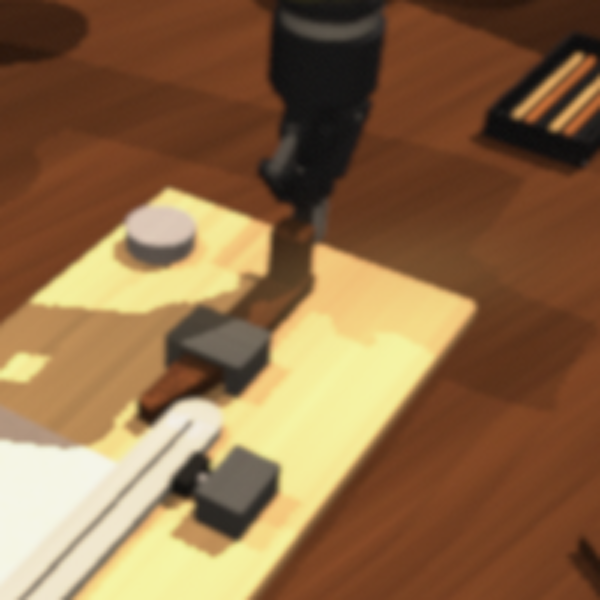

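The nose at (150,408) is now alongside the bar end and about to touch. I'll continue gently.

Request:
move_arm:
  plan:
    - [0,-0.2,0,0,1]
    - [0,-0.2,0,0,1]
    - [0,0,0,0,1]

```text
t: 15.9
tool_pos: [0.4794, 0.1676, 0.0507]
eef_rot: [-0.388, 3.118, -0.0]
ft_force: [-0.1, 0.5, 0.4]
width: 0.0001
```

Request:
move_arm:
  plan:
    - [0,-0.2,0,0,1]
    - [0,-0.2,0,0,1]
    - [0,0,0,0,1]

```text
t: 16.2
tool_pos: [0.4804, 0.1637, 0.0507]
eef_rot: [0.388, -3.118, 0.0]
ft_force: [0.2, 1.0, -0.2]
width: -0.0004
```

Request:
move_arm:
  plan:
    - [0,-0.2,0,0,1]
    - [0,-0.2,0,0,1]
    - [0,0,0,0,1]

```text
t: 16.5
tool_pos: [0.4813, 0.16, 0.0507]
eef_rot: [0.388, -3.118, -0.0]
ft_force: [-0.7, 1.6, -0.1]
width: -0.0003
```

Request:
move_arm:
  plan:
    - [0,-0.2,0,0,1]
    - [0,0,0,0,1]

```text
t: 16.7
tool_pos: [0.4817, 0.1582, 0.0507]
eef_rot: [0.388, -3.118, -0.0]
ft_force: [-1.7, 3.9, 0.6]
width: 0.0004
```

Request:
move_arm:
  plan:
    - [0,-0.2,0,0,1]
    - [0,0,0,0,1]

```text
t: 16.9
tool_pos: [0.4822, 0.1564, 0.0507]
eef_rot: [0.388, -3.117, -0.001]
ft_force: [-1.5, 6.7, 0.5]
width: -0.0003
```

Request:
move_arm:
  plan:
    - [0,-0.2,0,0,1]
    - [0,0,0,0,1]

```text
t: 17.1
tool_pos: [0.4826, 0.1546, 0.0507]
eef_rot: [0.388, -3.117, -0.001]
ft_force: [-1.8, 5.7, -0.2]
width: -0.0002
```

Request:
move_arm:
  plan:
    - [0,-0.2,0,0,1]
    - [0,0,0,0,1]

```text
t: 17.3
tool_pos: [0.483, 0.1528, 0.0507]
eef_rot: [0.388, -3.117, -0.001]
ft_force: [-3.5, 8.2, 0.1]
width: -0.0001
```

Request:
move_arm:
  plan:
    - [0,-0.2,0,0,1]
    - [0,0,0,0,1]

```text
t: 17.5
tool_pos: [0.4835, 0.151, 0.0507]
eef_rot: [0.388, -3.117, -0.002]
ft_force: [-3.0, 8.5, 1.1]
width: -0.0002
```

Request:
move_arm:
  plan:
    - [0,-0.15,0,0,1]
    - [0,0,0,0,1]
    - [0,0,0,0,1]

```text
t: 17.8
tool_pos: [0.4838, 0.1497, 0.0507]
eef_rot: [0.388, -3.117, -0.002]
ft_force: [-2.7, 11.8, 1.3]
width: 0.0003
```

About 12 N, with roughly 10 mm of travel since first contact, which puts the squash near 2 mm. I'll back off.

Request:
move_arm:
  plan:
    - [0,0.2,0,0,1]
    - [0,0.5,0,0,1]
    - [0,1.5,0,0,1]
    - [0,2,0,0,1]
    - [0,0,-3,0,1]
    - [0,0,-4,0,1]
    - [0,0,-3,0,1]
    - [0,0,0,0,1]
    - [0,0,0,0,1]

```text
t: 18.7
tool_pos: [0.4736, 0.1902, 0.1507]
eef_rot: [-0.389, 3.117, 0.0]
ft_force: [-0.1, 0.1, -1.1]
width: -0.0004
```

Run:
```python
from h import *
goal((-.028,.315),.05)
for n in ("scene","top"):
  p=read_camera(n)
  if n=="scene": cv2.imwrite("pics/s10.png",cv2.resize(cv2.cvtColor(p["color"][110:310,180:380],cv2.COLOR_RGB2BGR),None,fx=3,fy=3,interpolation=cv2.INTER_CUBIC))
  else: cv2.imwrite("pics/t10.png",cv2.resize(cv2.cvtColor(p["color"][140:330,160:460],cv2.COLOR_RGB2BGR),None,fx=2.6,fy=2.6,interpolation=cv2.INTER_CUBIC))
  for t,z in dict(bar=.018,bar_end=.024,wedge_post=.063,wedge_tip=.027,eraser=.018,sharpener=.018,tin=.018).items():
    for q in tip_of(p,t)[:1]: w=pix2world(p,q["location"],z); print(n,t,round(q["p"],2),q["location"],w2b(w)*1e3,w)
```

```text
t 18.7 tcp board mm [-27.79991134 302.07865533] z 0.15070381403548527 toolx ang 194.2110412228497 F board [-0.09995158  0.13548598] -1.1221981965079744 w -0.0004191912246076413
shift cm (tool) [ 0.02635977  1.29282813 10.07027775]
scene bar 0.66 [170.2, 331.2] [  -6.09509554 -219.22806567] [ 0.62246154 -0.30982656  0.018     ]
scene bar_end 0.73 [286.9, 213.7] [ 4.25871574 90.59463137] [ 0.55650833 -0.0069281   0.024     ]
scene wedge_post 0.72 [310.6, 154.3] [-32.45377091 240.43971558] [0.48416448 0.12933534 0.063     ]
scene wedge_tip 0.85 [261.6, 213.6] [-35.13060502  60.462035  ] [ 0.52571285 -0.04580136  0.027     ]
scene eraser 0.75 [247.5, 294.1] [  50.62053514 -100.21341768] [ 0.64825382 -0.18053655  0.018     ]
scene sharpener 0.74 [103.5, 300.7] [-133.852362   -239.73116885] [ 0.50363553 -0.36103863  0.018     ]
scene tin 0.8 [273.9, 150.8] [-141.47940961  259.92114328] [0.37369085 0.12148078 0.018     ]
top bar 0.68 [401.7, 187.5] [-1.6223685e-01 -2.2605752e+02] [ 0.62988824 -0.31499224  0.018     ]
top bar_end 0.79 [271.8, 222.6] [ 1.49836433 96.63523334] [ 0.5523507  -0.00174904  0.024     ]
top wedge_post 0.84 [214.1, 247.7] [-20.68630792 236.96108812] [0.49642571 0.12884919 0.063     ]
top wedge_tip 0.73 [293.2, 228.7] [-25.81310461  52.19375338] [ 0.53677372 -0.05153176  0.027     ]
top eraser 0.7 [347.3, 182.4] [  46.33583231 -102.43349916] [ 0.64464452 -0.18373973  0.018     ]
top sharpener 0.52 [291.1, 232.1] [-31.93523911  58.75967603] [ 0.52922815 -0.04666799  0.018     ]
top tin 0.61 [223.8, 299.7] [-142.63763579  253.30479159] [0.37419081 0.11478245 0.018     ]
```

View pics/s10.png

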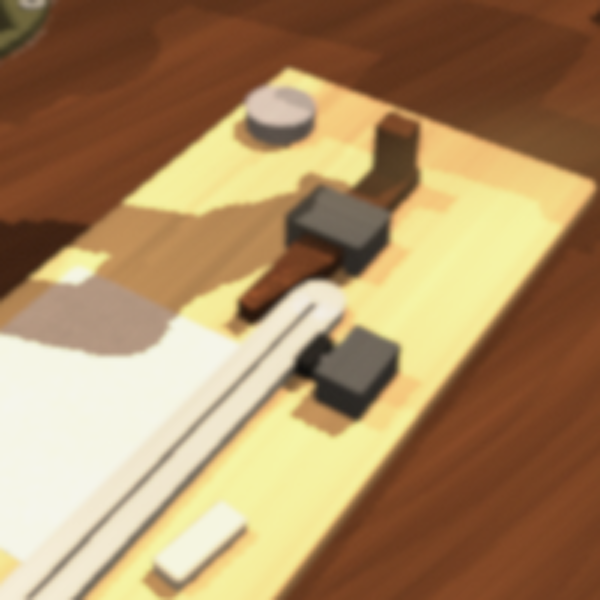

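View pics/t10.png

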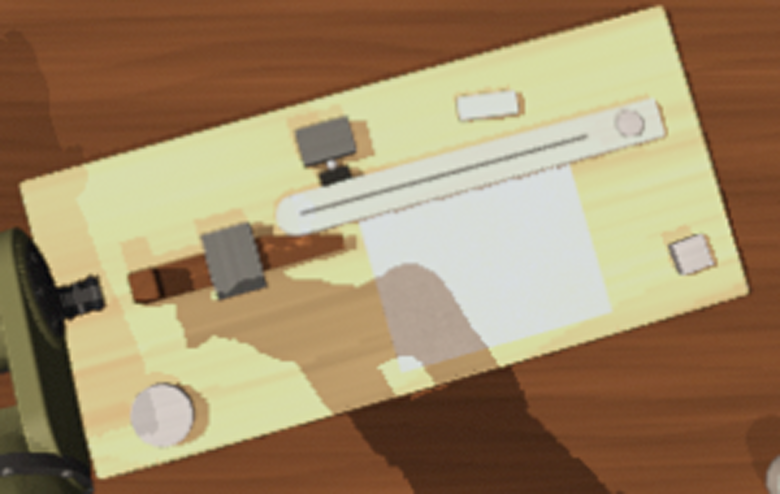

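The wedge is in about 58 mm, the bar is on the buffer, the other things are unmoved and the robot is clear. I'll hand it in.

```bash
python3 -c "
from h import *
print(arm.finish_job())"
```

```text
the job is handed in; nothing more can be done
None
```

I handed the job in at about 19 s of the 64 s limit. No verdict was given, and I couldn't read the buffer squash directly, so the squash figures below are worked out from force and travel.

- **Pressing the bar:** I pushed the straightedge against the buffer with closed fingers, reaching 10–11 N (about 1.5 mm squash). I held it there for 0.6 s with the wedge still at its start, then backed off.
- **Driving the wedge:** I pushed the wedge in by its post until the force reached about 12 N. That was about 10 mm past first contact with the bar, for an estimated 2 mm squash. Then I drew the fingers away.
- **Last checks:**
    - Both cameras show the wedge about 53–64 mm in, beside the bar's end, matching the 58 mm that the arm's travel implies.
    - The bar is on the buffer and in line with the board within about 0.03 rad; the camera scatter is too large to confirm it more closely.
    - The robot touches nothing, and the wrist force is zero within noise.
- **Disagreements:**
    - The two cameras differ by 3–12 mm on board positions, so I went by force for contact.
    - The last top-view detection put the sharpener on the wedge nose. That is a false report: the picture and the scene camera show it in its place.
    - The eraser and tin are unmoved within that camera scatter.

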